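Start a self-tapping wing screw in a cast holder

ROBOT

A 6-joint arm with a two-finger parallel gripper is mounted at the origin on the work surface. World frame = base frame: x ahead of the robot, y to its left, z up, the work surface at z = 0. Lengths are in mm, angles in rad, forces in N, time in s.
With the tool pointing down it reaches from about 275 to 750 mm from the base axis. Payload 10.2 kg.
Tool frame: the origin (TCP) lies midway between the tips of the shut fingers; the grasp point (between the pads) lies 19 mm behind it; z points along the fingers, y is the line along which they close (so a half turn about z gives the same grasp; the last joint's range is limited). The gripper opens to 85 mm and grips with 20 to 120 N. Pads are 22 mm wide; open, the fingers measure 114 mm over their backs; the gripper's body (76 mm by 85 mm) begins 54 mm behind the grasp point. The pads swing forward as they close: fully open they stand 13 mm farther back than shut.
Start: joints at [-1.501, 0.313, 1.498, -0, 1.331, -0.223], TCP at [151.52, -502.666, 231.294] pointing down, gripper open.
Joint ranges: [-2.94, 2.94], [-0.97, 2.17], [0.19, 2.56], [-1.23, 4.37], [0.02, 3.11], [-2.88, 2.88]. Speed limits (rad/s): [2.39, 2.39, 3.01, 3.14, 3.14, 3.14].

INTERFACE

Orientations are given as a unit quaternion [x, y, z, w].
In Python, from station import robot gives the robot as it stands.
- The arm moves only by the tool move_arm, never from a script. Its argument "deltas" is a list of rows, each a list of 3 entries, a list of its own where there are three numbers: the closure in counts, from 0 (fully open) to 255 (shut), then the shift along the tool's x, y, z in mm, then the turn, a rotation vector about the tool's x, y, z in degrees. A call has exactly 8 rows; each row is the pose to reach, as a shift and turn from the pose commanded when the call began, along the tool's axes at that moment; what a row does not reach only later rows make up. A row lasts 1/8 s, in which the tool goes at most 62.5 mm and 10.7 degrees, less where a joint would pass 70% of its speed; a pose out of reach is approached as far as the arm can. A call with a gripper value outside its range is refused whole. The fingers move at their own pace and stop on an object; "grip_force" is the grip in N (left out, the last holds). Time passes only in rows, so rows that repeat a pose let the fingers close, or fill a call up. It gives the time, the measured TCP pose, the force, the opening and the grip force at its end, in the units of the state.
- robot.observe(): the state, without advancing time (a new reading comes with each control period).
- robot.camera(name): name is "scene" or "top"; returns the picture (384x512x3 uint8, blue, green, red); there is no depth.
- robot.camera_info(name): a dict with "camera_matrix" (3x3 intrinsics, pixels), "origin" and "rotation" of the camera in the world. Camera axes: x right, y down, z forward; pixel columns grow to the right and rows downward; lengths in mm; the calibration is good to about 2 mm. A picture is of the moment at which its call begins. camera_info takes no time and is no camera call.
- robot.finish_job(): hands the job in; it is judged then, once.
Trained networks look in the newest picture that a camera, given by its name, has taken for a name from the list of things; names that differ only in an ending like _2 or _b are one class to them, and where a whole thing is asked for, a point or a joint stands for the part that bears it (a point fixed in the world has none). Each returns a list of dicts, best first, with "score" (0 to 1); they miss things now and then, are a little off and sometimes report something else, mostly with a low value. They report only what shows in the picture. A call takes as long as a camera call.
- robot.spot_in(camera, query): "bbox" ([centre column, centre row, width, height] in pixels, round what is visible of it).
- robot.silhouettes(camera, query): "mask" (384x512 bool, what is visible of it) and "bbox" ([centre column, centre row, width, height] in pixels, round what is visible of it).
- robot.landmark_of(camera, query): "uv" ([column, row] in pixels: a listed point, or the origin of a listed thing).
The state is a dict: "time": time; "q": joint angles; "dq": joint speeds; "joint_torque": joint torques, N m; "position": TCP position; "orientation": TCP orientation; "force": force on the tool from outside, world axes, zero at the start; "moment": the same for the moment, N m; "gripper_width": opening from 0.0 (shut) to 1.0 (fully open); "finger_force": force on a finger pad.
Only numpy, scipy, OpenCV 4.12 (cv2) and the standard library are available. Lean on these libraries where they do the work, as an engineer would, in place of code of your own. Each camera call takes 0.05 s, during which the arm holds its last target. There are 200 camera calls.

TASK

The clamp bar over the plaster cast is held by only one wing screw. Take the loose wing screw from the wooden stand, stand its point in the empty hole of the bar and, pressing down firmly while turning it clockwise, make it cut its first 4 mm of thread into the wood below; then let go and leave it standing upright. Never press harder than 35 N or the wood splits, and leave the other things where they are.

Things in the scene. Friction and masses are not known exactly. Their poses are not given: they have to be found in the camera images.
- screw: The loose steel wing screw to be driven, about 60 g; origin at its very point, z axis up from point to head. Point: a cone 9 mm long, widening from 2 to 12 mm diameter; then a shank 12 mm in diameter up to z = 34 mm, and the wing head from z = 34 to 64 mm. It starts point down in one of the stand's two holes, point 10 mm above the table.
- wing (a point): A point in the wing screw's flat wing head where it is well gripped, on the screw's axis 55 mm above its point. The wing is 30 mm long along its x axis, 12 mm thick along its y axis and 30 mm tall; axes as the screw's.
- pilot (a point): Centre of the empty hole in the clamp bar at the bar's top face, 60 mm above the table, z axis up. The hole is 13.5 mm in diameter with a chamfered mouth, through the 12 mm thick bar, loose for the shank and holding it upright. Unstarted, the screw stands with its point about 20 mm below this point.
- wood: The wood round the pilot hole; its origin is where the screw's point bears, on the axis 20 mm below the bar's top, and sinks as thread is cut. It yields elastically from about 6 N on, 1 mm per 7 N. Turned clockwise from above, the screw feeds 6 mm a turn, but only above about 14 N of push (18 to 24 N is right), after catching within at most a quarter turn; with less it just spins; a push alone gains nothing.
- holder: The cast holder, fixed: a wooden board 130 x 190 x 12 mm with two wooden posts, a plaster cast between them and an aluminium bar 34 x 176 x 12 mm on top along its y axis (top at 60 mm). Origin on the table under the bar's middle. The empty hole is at y = +65 mm; a fixed wing screw, already home, is at y = -65 mm, its head reaching 94 mm above the table.
- rack: The wooden screw stand, fixed: 56 x 156 x 30 mm (x, y, z), origin under its centre, with two upright holes 14 mm in diameter and 20 mm deep at y = +50 and -50 mm. One holds the wing screw, the other the knurled screw.
- knurled_screw: Another steel screw with the same shank but a round knurled head, 22 mm diameter, 56 mm tall overall; stands in the other hole of the stand; leave it alone. Origin at its point, z axis up.
- jar_a: A small stain jar with a lid, 42 mm diameter, 58 mm tall, origin under its base; leave it alone.
- jar_b: A second such jar; leave it alone.
- jar_c: A third such jar; leave it alone.
- mug: A white mug, 80 mm diameter, 95 mm tall, origin under its base; leave it alone.
- dental_model: A plaster dental model about 62 x 72 x 63 mm, origin under its base; leave it alone.
- brush: A brush lying on the table, origin on its underside; leave it alone.

How it is judged (in metres and radians):
On the way:
1. the wing screw stands in the empty hole, its point on the pilot hole (horizontal distance between screw and pilot below 0.005 m and z of screw in the frame of pilot below -0.0165 m), for 0.1 s.
At the end, for the whole second after the job is handed in: The wing screw stands in the empty hole, upright within 0.12 rad and at rest, within 4 mm of the hole's axis, its point at least 23.5 mm below the bar's top, that is some 3.5 mm deeper than where it stands before it bites (z of screw in the frame of pilot below -0.0235 m and horizontal distance between screw and pilot below 0.004 m and angle between screw's own z axis and vertical below 0.12 rad and linear speed of screw below 0.01 m/s); the robot touches nothing.
It fails at once if the screw presses on the wood with more than 35 N (contact force between screw and wood above 35 N).
It fails at once if the knurled screw is moved by more than 15 mm (distance of knurled_screw from where it was at the start of the episode above 0.015 m).
It fails at once if a bystander is moved by more than 20 mm (distance of any of jar_a, jar_b, jar_c, mug, dental_model, brush from where it was at the start of the episode above 0.02 m).
It also fails if it takes over 72 s, if anything falls off the work surface, if the arm or the gripper's body presses on something with over 40 N, if the wrist force passes 120 N, or if a joint passes its speed limit or range.

## Working session

There is one attempt and no reset: what is moved stays moved. The work goes in short steps, Python scripts to look and compute and a tool call to move; the robot and the scene stay as the last step left them, time stands still between calls to the robot, and variables do not carry over. Pictures are saved under pics/ and viewed, at most 10 in all, crops included, and the job is handed in when it is done.

Besides the shell and the picture viewer there is one more tool, called after "Request:" as name(argument=value, ...) on one line, values as JSON. move_arm: Moves the arm, as the interface text tells. Its arguments: {"type":"object","properties":{"deltas":{"type":"array"},"grip_force":{"type":"number"}},"required":["deltas"]}

```bash
mkdir -p pics; cat > h.py <<'E'
import numpy as np, cv2
from station import robot
def ray(cam,uv):
    i=robot.camera_info(cam);K=np.array(i["camera_matrix"]);R=np.array(i["rotation"]);o=np.array(i["origin"]).ravel()
    if R.shape!=(3,3): print(R)
    return o,R@np.linalg.inv(K)@np.array([uv[0],uv[1],1.])
def atz(cam,uv,z):
    o,d=ray(cam,uv); return o+d*(z-o[2])/d[2]
def tri(u1,u2):
    A=[];b=[]
    M=np.zeros((3,3));v=np.zeros(3)
    for c,u in(("scene",u1),("top",u2)):
        o,d=ray(c,u);d=d/np.linalg.norm(d);P=np.eye(3)-np.outer(d,d);M+=P;v+=P@o
    return np.linalg.solve(M,v)
def proj(cam,p):
    i=robot.camera_info(cam);K=np.array(i["camera_matrix"]);R=np.array(i["rotation"]);o=np.array(i["origin"]).ravel()
    q=K@(R.T@(np.array(p)-o));return q[:2]/q[2]
E
python3 - <<'E'
from h import *
np.set_printoptions(precision=1,suppress=True)
for c in("scene","top"):
    cv2.imwrite(f"pics/{c}0.png",robot.camera(c))
    print(c,robot.camera_info(c))
    for q in("screw","wing","pilot","holder","rack","knurled_screw"):
        print(q,[(np.round(r["uv"],1),round(r["score"],2)) for r in robot.landmark_of(c,q)[:3]])
s=robot.observe();print(s["time"],s["position"],s["orientation"],s["force"])
E
```

```text
scene {'camera_matrix': array([[448.6,   0. , 251.8],
       [  0. , 448.6, 188.8],
       [  0. ,   0. ,   1. ]]), 'origin': array([1484.5,  169.7,  732.2]), 'rotation': array([ 0.6,  0.7, -0.4, -0.3])}
screw [(array([165.6, 171.1]), 0.53)]
wing [(array([159.6, 152.5]), 0.6)]
pilot [(array([323.7, 187.6]), 0.8)]
holder [(array([297.7, 208. ]), 0.73)]
rack [(array([178. , 179.7]), 0.67)]
knurled_screw [(array([192. , 180.3]), 0.5)]
top {'camera_matrix': array([[445.6,   0. , 256.6],
       [  0. , 445.6, 191.4],
       [  0. ,   0. ,   1. ]]), 'origin': array([ 484.2,  -13.2, 1324.9]), 'rotation': array([ 0.7, -0.7,  0. , -0. ])}
screw []
wing [(array([352.8, 238.6]), 0.57)]
pilot [(array([191.9, 206.4]), 0.7)]
holder [(array([214.1, 200.2]), 0.89)]
rack [(array([336. , 232.2]), 0.7), (array([300.9, 142.3]), 0.51), (array([292.4, 165.4]), 0.45)]
knurled_screw [(array([190.2, 204.5]), 0.57), (array([317.7, 225.3]), 0.55)]
0.7 [ 151.5 -502.6  231.3] [ 1.   0.1  0.  -0. ] [-0.2  0.5  0.1]
```

Rotation is a quaternion; fix that and look.

```bash
sed -i 's/^import numpy.*/&\nfrom scipy.spatial.transform import Rotation as Ro/; s/R=np.array(i\["rotation"\])/R=Ro.from_quat(i["rotation"]).as_matrix()/; /R.shape/d' h.py
python3 - <<'E'
from h import *
np.set_printoptions(precision=1,suppress=True)
print("wing",tri((159.6,152.5),(352.8,238.6)),atz("top",(352.8,238.6),65),atz("scene",(159.6,152.5),65))
print("pilot",tri((323.7,187.6),(191.9,206.4)),atz("top",(191.9,206.4),60),atz("scene",(323.7,187.6),60))
print("holder",atz("top",(214.1,200.2),0),atz("scene",(297.7,208),0))
print("rack",atz("top",(336,232.2),0),atz("scene",(178,179.7),0))
print("kn",tri((192,180.3),(317.7,225.3)),atz("top",(317.7,225.3),10))
a=cv2.imread("pics/top0.png");cv2.imwrite("pics/topc.png",cv2.resize(a[130:290,150:390],None,fx=3.3,fy=3.3,interpolation=3))
b=cv2.imread("pics/scene0.png");cv2.imwrite("pics/scenec.png",cv2.resize(b[110:270,130:370],None,fx=3.3,fy=3.3,interpolation=3))
s=robot.observe();print(s["orientation"].tolist() if hasattr(s["orientation"],"tolist") else s["orientation"])
E
```

```text
wing [ 446.4 -263.5   74.6] [ 445.7 -264.    65. ] [ 431.2 -271.4   65. ]
pilot [534.4 195.3  56.5] [534.6 190.4  60. ] [538.  199.4  60. ]
holder [555.7 134.    0. ] [554.4 136.8   0. ]
rack [ 462.3 -227.7    0. ] [ 467.8 -213.5    0. ]
kn [ 481.7 -169.9   11.5] [ 482.4 -172.6   10. ]
[0.989302228692469, 0.14588042959798145, 1.350261281757217e-05, -1.954741974442939e-05]
```

View pics/topc.png

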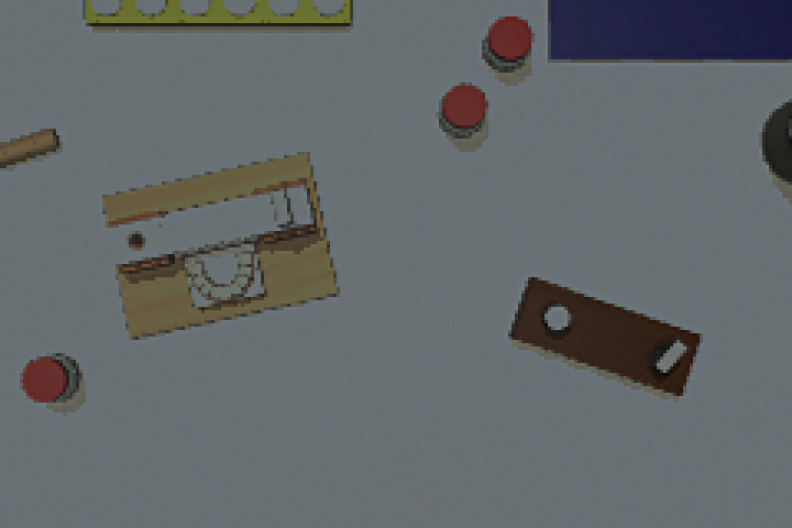

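View pics/scenec.png

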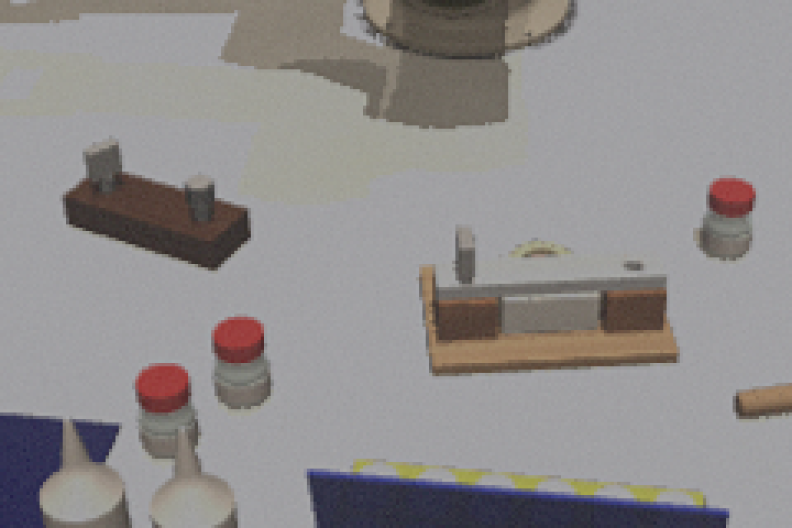

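The top crop shows the wing at about (353,238) px, its long axis tilted, and the empty hole at about (191.5,202.7). The scene crop puts the hole at (321.8,190.6) and the wing at (161,161). I'll refine these by blob.

```bash
python3 - <<'E'
from h import *
np.set_printoptions(precision=1,suppress=True)
a=cv2.imread("pics/top0.png").astype(int);b=cv2.imread("pics/scene0.png").astype(int)
g=a.sum(2)/3
print(g[196:210,184:200].astype(int))
print(g[230:248,342:364].astype(int))
gb=b.sum(2)/3
print(gb[185:197,312:332].astype(int))
# rack: brown
m=((a[...,2]-a[...,0]>15)&(np.indices(g.shape)[1]>295)&(np.indices(g.shape)[0]>205)&(np.indices(g.shape)[0]<255)&(np.indices(g.shape)[1]<370)).astype(np.uint8)
c=max(cv2.findContours(m,0,1)[0],key=cv2.contourArea);bx=cv2.boxPoints(cv2.minAreaRect(c))
P=np.array([atz("top",p,30)[:2] for p in bx]);print(bx,P,P.mean(0),[np.linalg.norm(P[i]-P[i-1]) for i in range(4)])
E
```

```text
[[ 90  74  71  67  63  62  62  65  74  83  82  98 115 117 117 116]
 [ 62  62  66  66  74  87  98 116 117 116 115 113 113 112 110 112]
 [ 83  83 115 118 116 116 113 114 113 111 111 110 111 112  89 108]
 [115 114 112 113 112 112 114 113 113 112 111 110 111 111 111 111]
 [111 111 110 111 113 106 100  78  96 113 112 110 110 110 110 111]
 [111 110 111 112 110  81  39  31  47 101 114 112 110 111 111 111]
 [111 111 111 113  98  52  43  35  37  63 107 111 110 110 110 110]
 [110 111 110 113 106  46  39  34  32  61 107 112 110 110 110 110]
 [110 110 110 113 109  72  67  52  48  87 112 112 111 110 111 110]
 [110 110 111 111 114 106  88  82  81 109 113 110 111 110 111 112]
 [111 110 110 111 111 113 112 114 115 113 112 112 113 114 113 114]
 [110 111 110 112 111 113 113 113 114 113 113 115 115 117  95  76]
 [111 111 111 112 115 113 114 115 116  96  71  75  41  36  41  49]
 [112 112 113 114 117  75  72  56  36  43  46  45  72  56  51  79]]
[[ 35  36  35  34  36  37  35  34  35  34  35  34  32  30  25  21  39  88
  116 115 114 112]
 [ 33  35  33  34  33  36  36  38  37  31  30  29  32  34  31  31  2
[... 2106 characters left out ...]
0]
 [160 161 162 161 159 160 162 159 156 156 156 154 155 159 164 163 163 163
  161 163]
 [162 163 160 164 163 165 162 164 167 163 165 153 152 151 151 145 142 141
  141 140]
 [140 141 134 128 130 134 116 117 121 113 117 115 116 118 115 111 111 111
  111 106]
 [108 113 105 107 107 108  98 102 105 100 100 104 103 103 102 102 104 105
  101 108]
 [104 103 106 104 103  99 104 105 106 106 104 107 109 106 105 105 105 105
  106 116]]
[[304.4 232.1]
 [310.9 213.5]
 [362.2 231.3]
 [355.7 250. ]] [[ 462.5 -131.8]
 [ 516.4 -150.8]
 [ 465.6 -298.1]
 [ 412.1 -278.8]] [ 464.2 -214.9] [np.float64(155.3791361592911), np.float64(57.1815074457181), np.float64(155.82062864137328), np.float64(56.920490726261235)]
```

```bash
python3 - <<'E'
from h import *
np.set_printoptions(precision=1,suppress=True)
g=cv2.imread("pics/top0.png").astype(float).sum(2)/3;gb=cv2.imread("pics/scene0.png").astype(float).sum(2)/3
def cen(w,x0,y0):
    y,x=np.indices(w.shape);return np.array([(w*x).sum(),(w*y).sum()])/w.sum()+[x0,y0]
w=np.clip(g[232:244,347:359]-36,0,80);w[:5,11:]=0
w[np.indices(w.shape).sum(0)>20]=0
c=cen(w,347,232);y,x=np.indices(w.shape)
dx=x+347-c[0];dy=y+232-c[1];C=np.array([[(w*dx*dx).sum(),(w*dx*dy).sum()],[(w*dx*dy).sum(),(w*dy*dy).sum()]])/w.sum()
l,V=np.linalg.eigh(C);p=[atz("top",c+s*V[:,1]*5,74) for s in(-1,1)];d=p[1]-p[0]
print("wing",c,atz("top",c,74),"len px",np.sqrt(12*l),"ang",np.degrees(np.arctan2(d[1],d[0])),"mm/px",np.linalg.norm(d)/10)
h=cen(np.clip(108-g[200:206,188:194],0,80),188,200);print("hole top",h,atz("top",h,60))
hs=cen(np.clip(150-gb[188:193,318:326],0,80),318,188);print("hole scene",hs,atz("scene",hs,60),tri(hs,h))
# bar outline bounds in top (bright low saturation strip): project fixed screw blob
q=Ro.from_quat(robot.observe()["orientation"]).as_matrix();print(q)
E
```

```text
wing [352.9 237.6] [ 448.7 -262.6   74. ] len px [ 3.9 10.3] ang 137.96323856256558 mm/px 2.796017667400227
hole top [190.9 202.5] [545.6 193.5  60. ]
hole scene [321.6 190.2] [549.9 194.5  60. ] [545.7 194.3  56.9]
[[ 1.   0.3  0. ]
 [ 0.3 -1.   0. ]
 [ 0.  -0.  -1. ]]
```

```bash
cat >> h.py <<'E'
def delta(p,yaw):
    s=robot.observe();R=Ro.from_quat(s["orientation"]).as_matrix();y0=np.degrees(np.arctan2(R[1,0],R[0,0]))
    print("t",round(s["time"],2),"pos",np.round(s["position"],1),"yaw",round(y0,1),"q",np.round(np.degrees(s["q"]),1),"F",np.round(s["force"],1))
    print("shift",np.round(R.T@(np.array(p)-s["position"]),1),"turn z",round(y0-yaw,1),"(mod 360) z tool",np.round(R[:,2],3))
E
python3 -c "
from h import *
delta((448.5,-262.5,160),138)"
```

```text
t 0.7 pos [ 151.5 -502.6  231.3] yaw 16.8 q [-86.   17.9  85.8   0.   76.3 -12.8] F [-0.2  0.5  0.1]
shift [ 353.6 -144.2   71.3] turn z -121.2 (mod 360) z tool [ 0.  0. -1.]
```

Request:
move_arm(deltas=[[100,[44,-18,9],[0,0,-10]],[100,[88,-36,18],[0,0,-20]],[100,[132,-54,27],[0,0,-30]],[100,[177,-72,36],[0,0,-40]],[100,[221,-90,45],[0,0,-50]],[100,[265,-108,54],[0,0,-60]],[100,[309,-126,63],[0,0,-70]],[100,[353.6,-144.2,71],[0,0,-80]]], grip_force=60)

```text
time: 1.7
position: [449.6, -261.5, 160.1]
orientation: [0.662, 0.75, -0.0, 0.0]
force: [-0.1, -1.1, -0.0]
gripper_width: 0.609
finger_force: 0.0
```

```bash
python3 -c "
from h import *
delta((448.5,-262.5,110),138)"
```

```text
t 1.7 pos [ 449.6 -261.5  160.1] yaw 97.1 q [-43.1  21.2  92.5  -0.   66.3 -50.2] F [-0.1 -1.1 -0. ]
shift [-0.9 -1.2 50.1] turn z -40.9 (mod 360) z tool [ 0. -0. -1.]
```

Request:
move_arm(deltas=[[100,[0,0,0],[0,0,-10]],[100,[0,0,10],[0,0,-20]],[100,[0,0,20],[0,0,-30]],[100,[0,0,30],[0,0,-41]],[100,[0,0,50],[0,0,-41]],[100,[0,0,50],[0,0,-41]],[100,[0,0,50],[0,0,-41]],[100,[0,0,50],[0,0,-41]]])

```text
time: 2.7
position: [448.7, -262.8, 111.1]
orientation: [0.36, 0.933, -0.0, 0.001]
force: [0.4, 0.6, 0.6]
gripper_width: 0.609
finger_force: 0.0
```

```bash
python3 - <<'E'
from h import *
delta((448.5,-262.5,46),138)
b=robot.camera("scene");t=robot.camera("top")
k=lambda a,x,y:cv2.resize(a[y:y+90,x:x+90],None,fx=4.4,fy=4.4,interpolation=3)
cv2.imwrite("pics/near1.png",np.hstack([k(b,110,90),k(t,308,190)]))
print(proj("scene",(448.5,-262.5,74)),proj("scene",robot.observe()["position"]))
E
```

```text
t 2.7 pos [ 448.7 -262.8  111.1] yaw 137.8 q [-43.3  24.6  95.6   0.   59.7 -91. ] F [0.4 0.6 0.6]
shift [ 0.5  0.1 65.1] turn z -0.2 (mod 360) z tool [ 0.001 -0.001 -1.   ]
[160.24064543 153.13732824] [158.35854587 141.83206169]
```

View pics/near1.png

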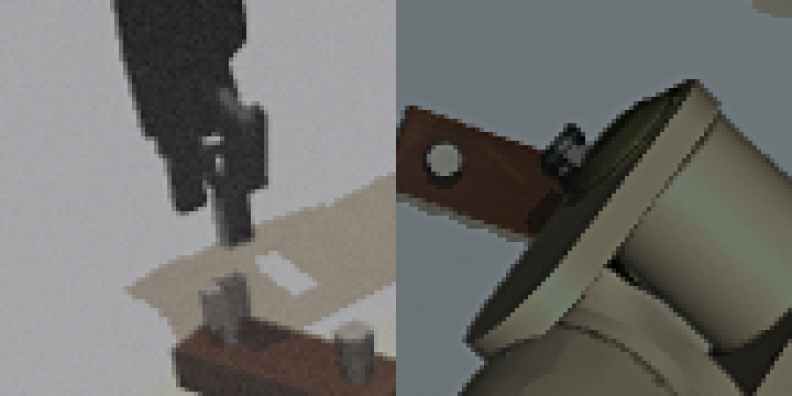

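The left crop shows the fingers straddling the wing. The wing top is near (161,154) px and was predicted at (160,153). Descending and gripping.

Request:
move_arm(deltas=[[100,[0,0,12],[0,0,0]],[100,[0,0,25],[0,0,0]],[100,[0,0,38],[0,0,0]],[100,[0,0,50],[0,0,0]],[100,[0,0,58],[0,0,0]],[100,[0,0,64],[0,0,0]],[100,[0,0,64],[0,0,0]],[100,[0,0,64],[0,0,0]]])

```text
time: 3.8
position: [448.6, -262.7, 46.6]
orientation: [0.36, 0.933, -0.0, 0.0]
force: [0.9, -1.0, 0.3]
gripper_width: 0.611
finger_force: 0.0
```

Request:
move_arm(deltas=[[255,[0,0,0],[0,0,0]],[255,[0,0,0],[0,0,0]],[255,[0,0,0],[0,0,0]],[255,[0,0,0],[0,0,0]],[255,[0,0,0],[0,0,0]],[255,[0,0,0],[0,0,0]],[255,[0,0,0],[0,0,0]],[255,[0,0,0],[0,0,0]]], grip_force=80)

```text
time: 4.8
position: [448.5, -262.6, 46.4]
orientation: [0.36, 0.933, -0.0, 0.0]
force: [-0.6, -0.9, 3.7]
gripper_width: 0.122
finger_force: 78.4
```

Request:
move_arm(deltas=[[255,[0,0,-5],[0,0,0]],[255,[0,0,-15],[0,0,0]],[255,[0,0,-25],[0,0,0]],[255,[0,0,-45],[0,0,0]],[255,[0,0,-75],[0,0,0]],[255,[0,0,-100],[0,0,0]],[255,[0,0,-110],[0,0,0]],[255,[0,0,-110],[0,0,0]]])

```text
time: 5.8
position: [448.5, -262.5, 156.5]
orientation: [0.36, 0.933, -0.0, 0.0]
force: [-0.9, 0.1, -1.0]
gripper_width: 0.128
finger_force: 78.0
```

```bash
python3 -c "
from h import *
delta((545.7,193.8,156),253)
print(robot.observe()['gripper_width'])"
```

```text
t 5.8 pos [ 448.5 -262.5  156.5] yaw 137.8 q [-43.3  21.3  92.8   0.   65.8 -91.1] F [-0.9  0.1 -1. ]
shift [2.347e+02 4.033e+02 4.000e-01] turn z -115.2 (mod 360) z tool [ 0. -0. -1.]
0.12798836882863046
```

Request:
move_arm(deltas=[[255,[20,34,0],[0,0,-10]],[255,[50,86,0],[0,0,-20]],[255,[82,141,0],[0,0,-30]],[255,[114,196,0],[0,0,-40]],[255,[146,251,0],[0,0,-50]],[255,[178,306,0],[0,0,-60]],[255,[208,357,0],[0,0,-70]],[255,[228,391,0],[0,0,-80]]])

```text
time: 6.8
position: [541.8, 182.8, 154.9]
orientation: [-0.327, 0.945, 0.0, -0.001]
force: [0.2, -0.7, -0.5]
gripper_width: 0.126
finger_force: 78.1
```

```bash
python3 -c "
from h import *
delta((545.7,193.8,140),253)"
```

```text
t 6.8 pos [541.8 182.8 154.9] yaw -141.8 q [   6.9   27.7   83.5    0.    69.  -121.3] F [ 0.2 -0.7 -0.5]
shift [-9.8  6.2 14.9] turn z -394.8 (mod 360) z tool [-0.002 -0.    -1.   ]
```

Request:
move_arm(deltas=[[255,[-5,4,0],[0,0,-10]],[255,[-11,8.7,0],[0,0,-20]],[255,[-11,8.7,5],[0,0,-30]],[255,[-11,8.7,10],[0,0,-35]],[255,[-11,8.7,15],[0,0,-35]],[255,[-11,8.7,15],[0,0,-35]],[255,[-11,8.7,15],[0,0,-35]],[255,[-11,8.7,15],[0,0,-35]]])

```text
time: 7.8
position: [545.8, 193.8, 141.5]
orientation: [-0.593, 0.805, -0.0, 0.0]
force: [0.1, 0.4, -0.6]
gripper_width: 0.122
finger_force: 78.1
```

```bash
python3 - <<'E'
from h import *
delta((545.7,193.8,110),253)
b=robot.camera("scene");t=robot.camera("top")
k=lambda a,x,y:cv2.resize(a[y:y+90,x:x+90],None,fx=4.4,fy=4.4,interpolation=3)
cv2.imwrite("pics/near2.png",np.hstack([k(b,280,120),k(t,145,160)]))
p=robot.observe()["position"]; print(proj("scene",p),proj("scene",p-[0,0,36.4]),proj("scene",(545.7,193.8,60)))
E
```

```text
t 7.8 pos [545.8 193.8 141.5] yaw -107.3 q [   8.    29.3   83.1    0.    67.6 -154.8] F [ 0.1  0.4 -0.6]
shift [ 0.1  0.1 31.5] turn z -360.3 (mod 360) z tool [ 0.  0. -1.]
[323.89413789 162.1540386 ] [322.76332994 174.53404407] [321.41195784 189.19470139]
```

View pics/near2.png

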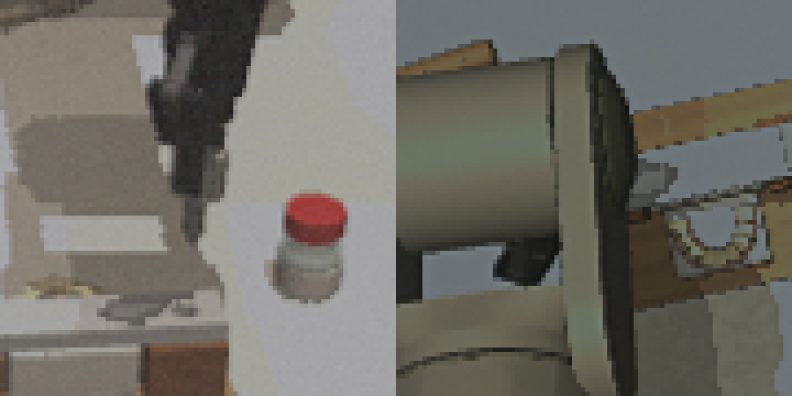

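The screw point shows at (323.6,175.7) and the hole at (322.3,190.2), each offset from its prediction by the same (+0.9,+1). So the point is aligned above the hole, and I'll lower it.

Request:
move_arm(deltas=[[255,[0,0,10],[0,0,0]],[255,[0,0,20],[0,0,0]],[255,[0,0,30],[0,0,0]],[255,[0,0,37],[0,0,0]],[255,[0,0,40],[0,0,0]],[255,[0,0,43],[0,0,0]],[255,[0,0,46],[0,0,0]],[255,[0,0,46],[0,0,0]]])

```text
time: 8.9
position: [545.7, 193.8, 95.2]
orientation: [-0.593, 0.805, 0.0, -0.0]
force: [0.8, 0.5, -0.4]
gripper_width: 0.124
finger_force: 78.1
```

Request:
move_arm(deltas=[[255,[0,0,2],[0,0,0]],[255,[0,0,4],[0,0,0]],[255,[0,0,6],[0,0,0]],[255,[0,0,8],[0,0,0]],[255,[0,0,8],[0,0,0]],[255,[0,0,8],[0,0,0]],[255,[0,0,8],[0,0,0]],[255,[0,0,8],[0,0,0]]])

```text
time: 9.9
position: [545.7, 193.8, 87.3]
orientation: [-0.593, 0.805, -0.0, 0.0]
force: [-0.5, 0.1, -0.8]
gripper_width: 0.128
finger_force: 78.1
```

Point at about z = 51, inside the hole, with no contact force. I'll go on in smaller steps.

Request:
move_arm(deltas=[[255,[0,0,1.5],[0,0,0]],[255,[0,0,3],[0,0,0]],[255,[0,0,4.5],[0,0,0]],[255,[0,0,6],[0,0,0]],[255,[0,0,7.5],[0,0,0]],[255,[0,0,8.5],[0,0,0]],[255,[0,0,8.5],[0,0,0]],[255,[0,0,8.5],[0,0,0]]])

```text
time: 10.9
position: [545.8, 193.8, 78.7]
orientation: [-0.593, 0.805, -0.0, -0.0]
force: [0.8, -2.0, -1.6]
gripper_width: 0.127
finger_force: 78.0
```

Request:
move_arm(deltas=[[255,[0,0,0.5],[0,0,0]],[255,[0,0,1],[0,0,0]],[255,[0,0,1.5],[0,0,0]],[255,[0,0,2],[0,0,0]],[255,[0,0,2.5],[0,0,0]],[255,[0,0,3],[0,0,0]],[255,[0,0,3],[0,0,0]],[255,[0,0,3],[0,0,0]]])

```text
time: 11.9
position: [545.9, 193.9, 76.2]
orientation: [-0.593, 0.805, -0.0, 0.0]
force: [-0.6, -2.2, 5.2]
gripper_width: 0.126
finger_force: 79.1
```

Request:
move_arm(deltas=[[255,[0,0,0.5],[0,0,0]],[255,[0,0,1],[0,0,0]],[255,[0,0,1.5],[0,0,0]],[255,[0,0,2],[0,0,0]],[255,[0,0,2],[0,0,0]],[255,[0,0,2],[0,0,0]],[255,[0,0,2],[0,0,0]],[255,[0,0,2],[0,0,0]]])

```text
time: 12.9
position: [546.1, 193.9, 75.1]
orientation: [-0.593, 0.805, -0.0, 0.001]
force: [-2.9, -2.6, 11.6]
gripper_width: 0.128
finger_force: 80.1
```

Request:
move_arm(deltas=[[255,[0,0,0.5],[0,0,0]],[255,[0,0,1],[0,0,0]],[255,[0,0,1.5],[0,0,0]],[255,[0,0,1.8],[0,0,0]],[255,[0,0,1.8],[0,0,0]],[255,[0,0,1.8],[0,0,0]],[255,[0,0,1.8],[0,0,0]],[255,[0,0,1.8],[0,0,0]]])

```text
time: 13.9
position: [546.2, 193.9, 74.0]
orientation: [-0.593, 0.805, -0.0, 0.001]
force: [-3.9, -2.4, 17.9]
gripper_width: 0.122
finger_force: 80.9
```

Request:
move_arm(deltas=[[255,[0,0,0.3],[0,0,5]],[255,[0,0,0.6],[0,0,10]],[255,[0,0,0.6],[0,0,15]],[255,[0,0,0.6],[0,0,20]],[255,[0,0,0.6],[0,0,25]],[255,[0,0,0.6],[0,0,30]],[255,[0,0,0.6],[0,0,35]],[255,[0,0,0.6],[0,0,40]]])

```text
time: 14.9
position: [546.3, 194.0, 73.6]
orientation: [-0.281, 0.96, -0.0, 0.001]
force: [-3.5, -3.5, 18.4]
gripper_width: 0.125
finger_force: 81.0
```

Request:
move_arm(deltas=[[255,[0,0,0.3],[0,0,6]],[255,[0,0,0.5],[0,0,12]],[255,[0,0,0.7],[0,0,18]],[255,[0,0,0.8],[0,0,24]],[255,[0,0,0.9],[0,0,30]],[255,[0,0,1.0],[0,0,36]],[255,[0,0,1.1],[0,0,42]],[255,[0,0,1.2],[0,0,48]]])

```text
time: 15.9
position: [546.4, 194.1, 72.6]
orientation: [0.134, 0.991, 0.0, 0.001]
force: [-4.3, -2.8, 19.6]
gripper_width: 0.122
finger_force: 81.4
```

Request:
move_arm(deltas=[[255,[0,0,0.15],[0,0,8]],[255,[0,0,0.3],[0,0,16]],[255,[0,0,0.45],[0,0,24]],[255,[0,0,0.6],[0,0,32]],[255,[0,0,0.75],[0,0,40]],[255,[0,0,0.9],[0,0,48]],[255,[0,0,1.05],[0,0,56]],[255,[0,0,1.2],[0,0,64]]])

```text
time: 16.9
position: [546.6, 194.2, 71.6]
orientation: [0.639, 0.769, 0.001, 0.001]
force: [-4.8, -2.7, 20.8]
gripper_width: 0.126
finger_force: 81.3
```

Request:
move_arm(deltas=[[255,[0,0,0.15],[0,0,8]],[255,[0,0,0.3],[0,0,16]],[255,[0,0,0.45],[0,0,24]],[255,[0,0,0.6],[0,0,32]],[255,[0,0,0.75],[0,0,40]],[255,[0,0,0.9],[0,0,48]],[255,[0,0,1.05],[0,0,56]],[255,[0,0,1.2],[0,0,64]]])

```text
time: 17.9
position: [546.8, 194.3, 70.5]
orientation: [0.95, 0.313, 0.002, 0.0]
force: [-3.3, -1.9, 21.5]
gripper_width: 0.123
finger_force: 81.4
```

```bash
python3 -c "
from h import *
delta((545.7,193.8,76),0)"
```

```text
t 17.9 pos [546.8 194.3  70.5] yaw 36.5 q [ 8.  34.2 86.8  0.  58.8 61.5] F [-3.3 -1.9 21.5]
shift [-1.2 -0.3 -5.5] turn z 36.5 (mod 360) z tool [ 0.004  0.001 -1.   ]
```

Request:
move_arm(deltas=[[255,[0,0,0.1],[0,0,6]],[255,[0,0,0.2],[0,0,12]],[255,[0,0,0.3],[0,0,18]],[255,[0,0,0.4],[0,0,24]],[255,[0,0,0.5],[0,0,30]],[255,[0,0,0.6],[0,0,36]],[255,[0,0,0.7],[0,0,42]],[255,[0,0,0.8],[0,0,48]]])

```text
time: 18.9
position: [547.0, 194.1, 69.7]
orientation: [0.995, -0.099, 0.002, -0.0]
force: [-2.2, -2.8, 21.3]
gripper_width: 0.121
finger_force: 81.2
```

Request:
move_arm(deltas=[[255,[0,0,0.1],[0,0,6]],[255,[0,0,0.2],[0,0,12]],[255,[0,0,0.3],[0,0,18]],[255,[0,0,0.4],[0,0,24]],[255,[0,0,0.5],[0,0,30]],[255,[0,0,0.6],[0,0,36]],[255,[0,0,0.7],[0,0,42]],[255,[0,0,0.7],[0,0,45]]])

```text
time: 19.9
position: [547.0, 193.9, 68.9]
orientation: [0.882, -0.472, 0.002, -0.001]
force: [-2.5, -2.9, 20.4]
gripper_width: 0.126
finger_force: 81.2
```

Request:
move_arm(deltas=[[255,[0,0,-0.7],[0,0,0]],[255,[0,0,-1.4],[0,0,0]],[255,[0,0,-2.1],[0,0,0]],[255,[0,0,-2.8],[0,0,0]],[255,[0,0,-3.3],[0,0,0]],[255,[0,0,-3.3],[0,0,0]],[255,[0,0,-3.3],[0,0,0]],[255,[0,0,-3.3],[0,0,0]]])

```text
time: 20.9
position: [546.8, 194.0, 71.0]
orientation: [0.882, -0.471, 0.001, -0.001]
force: [1.3, -2.6, 9.3]
gripper_width: 0.124
finger_force: 79.7
```

About 4.5 mm has been cut, comparing z at the same force. Unload slightly, then release.

Request:
move_arm(deltas=[[255,[0,0,-0.7],[0,0,0]],[255,[0,0,-1.2],[0,0,0]],[255,[0,0,-1.2],[0,0,0]],[120,[0,0,-1.2],[0,0,0]],[120,[0,0,-1.2],[0,0,0]],[120,[0,0,-1.2],[0,0,0]],[120,[0,0,-1.2],[0,0,0]],[120,[0,0,-1.2],[0,0,0]]])

```text
time: 21.9
position: [545.7, 193.9, 70.7]
orientation: [0.882, -0.471, -0.0, 0.0]
force: [0.1, -0.8, 0.1]
gripper_width: 0.53
finger_force: 0.0
```

Request:
move_arm(deltas=[[120,[0,0,0],[0,0,0]],[120,[0,0,-5],[0,0,0]],[120,[0,0,-15],[0,0,0]],[120,[0,0,-25],[0,0,0]],[120,[0,0,-45],[0,0,0]],[120,[0,0,-65],[0,0,0]],[120,[0,0,-80],[0,0,0]],[120,[0,0,-80],[0,0,0]]])

```text
time: 22.9
position: [546.2, 193.9, 152.0]
orientation: [0.882, -0.471, 0.001, -0.001]
force: [-0.7, -1.0, -0.1]
gripper_width: 0.531
finger_force: 0.0
```

```bash
python3 - <<'E'
from h import *
delta((545.7,193.8,150),0)
b=robot.camera("scene")
cv2.imwrite("pics/near3.png",cv2.resize(b[110:230,240:400],None,fx=4.8,fy=4.8,interpolation=3))
for z in(40,60,100):print(z,proj("scene",(545.7,193.8,z)))
E
```

```text
t 22.9 pos [546.2 193.9 152. ] yaw -56.2 q [  8.   28.6  82.4   0.   68.8 154.2] F [-0.7 -1.  -0.1]
shift [-0.2  0.5  2. ] turn z -56.2 (mod 360) z tool [ 0.002  0.    -1.   ]
40 [320.83643823 195.49681139]
60 [321.41195784 189.19470139]
100 [322.59917987 176.1942689 ]
```

View pics/near3.png

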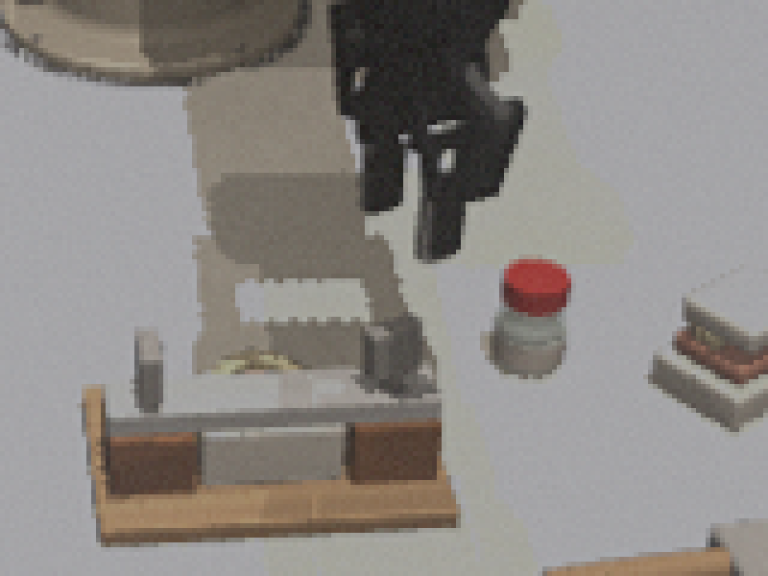

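The wing screw stands upright in the hole. Its head top is near (321.5,177.7) px, about z = 99 mm, which fits a cut of about 4.5 mm. The gripper is clear, so I'm handing in.

```bash
python3 -c "
from station import robot
print(robot.finish_job())"
```

```text
the job is handed in; nothing more can be done
None
```

The wing screw is driven about 4.5 mm into the wood, estimated from tool height at equal push. It stands upright in the empty hole with the gripper clear. The push read about 21.5 N at most, nothing else was seen to move, and the job was handed in at about 23 s; no verdict was returned.

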